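Tighten the wing nut of a cap clamp beside its guard

ROBOT

A 6-joint arm with a two-finger parallel gripper is mounted at the origin on a cart in front of the work surface, level with it; the furniture and walls round the work are solid. World frame = base frame: x ahead of the robot, y to its left, z up, the work surface at z = 0. Lengths are in mm, angles in degrees, forces in N, time in s.
With the tool pointing down it reaches from about 375 to 975 mm from the base axis. Payload 3.8 kg.
Tool frame: the origin (TCP) lies at the very end of the fingers, on their centre line; the grasp point (between the pads) lies 19 mm behind it (hold_point_z is the distance from the TCP to the grasp point, in mm); z points along the fingers, y is the line along which they close (so a half turn about z gives the same grasp; the last joint's range is limited). The gripper opens to 85 mm and grips with 20 to 120 N. Pads are 22 mm wide; open, the fingers measure 114 mm over their backs; the gripper's body (76 mm by 85 mm) begins 54 mm behind the grasp point. The pads swing forward as they close: fully open they stand 13 mm farther back than shut.
Start: joints at [-2.114, 15.12, 91.902, -0, 72.978, -2.114], TCP at [674.995, -0.002, 231.28] pointing down, gripper open.
Joint ranges: [-150.88, 150.88], [-54.13, 125.18], [17.81, 147.31], [-75.09, 255.09], [0, 152.58], [-146.25, 146.25]. Speed limits (degrees/s): [147.25, 147.25, 180, 180, 180, 180].

INTERFACE

Orientations are given as [roll, pitch, yaw] about the fixed x, y, z axes, in that order (R = Rz(yaw) Ry(pitch) Rx(roll)).
In Python, from rig import get_obs, get_image, hand_in, hold_point_z gives the robot as it stands.
- The arm moves only by the tool jog_arm, never from a script. Its argument "increments" is a list of rows, each a list of 3 entries, a list of its own where there are three numbers: the gripper command: -1 is fully open, 1 is shut, values between are in proportion, then the shift along the world's x, y, z in units of 25 mm (1.0 is 25 mm), then the turn about the world's z in units of 8 degrees (1.0 is 8 degrees). In form: [[grip, [x, y, z], spin], ...]. A call has 1 to 5 rows; each row shifts and turns the commanded pose from where the row before left it; what a row does not reach is not made up. A row lasts 1/8 s, in which the tool goes at most 62.5 mm and 10.7 degrees, less where a joint would pass 70% of its speed; a pose out of reach is approached as far as the arm can. A call is refused whole if a number of a shift passes 1 or a number of a turn 1, either way. A call with a gripper value outside its range is refused whole. The fingers move at their own pace and stop on an object; "grip_force" is the grip in N (left out, the last holds). Time passes only in rows, so rows that do not move let the fingers close. It gives the time, the measured TCP pose, the force, the opening and the grip force at its end, in the units of the state.
- get_obs(): the state, without advancing time (a new reading comes with each control period).
- get_image(name): name is "scene" or "side" or "wrist"; returns a dict with "img" (400x640x3 uint8, red, green, blue), "depth" (400x640 float32, mm along the optical axis (not along the pixel's ray), 0 where there is no reading), "fx", "fy", "cx", "cy" (pixels), "cam_to_world" (4x4, takes a point from camera to world coordinates); the wrist camera has in their place "T_tool_cam" (4x4, takes a point from camera to tool coordinates, whose origin is the TCP and whose axes are the flange's). Camera axes: x right, y down, z forward; pixel columns grow to the right and rows downward; lengths in mm; the calibration is good to about 2 mm. A picture is of the moment at which its call begins: read the wrist's pose just before it.
- hand_in(): hands the job in; it is judged then, once.
The state is a dict: "time_s": time; "q": joint angles; "qd": joint speeds; "effort": joint torques, N m; "ee_pos": TCP position; "tcp_rot": TCP orientation; "wrist_force": force on the tool from outside, world axes, zero at the start; "moment": the same for the moment, N m; "finger_gap": opening from 0.0 (shut) to 1.0 (fully open); "grasp_force": force on a finger pad.
Only numpy, scipy, OpenCV 4.12 (cv2) and the standard library are available. Lean on these libraries where they do the work, as an engineer would, in place of code of your own. Each camera call takes 0.05 s, during which the arm holds its last target. There are 200 camera calls.

TASK

A freshly glued green cap stands in the nest of the blue bench clamp. Swing the steel strap home over the cap, then tighten the brass wing nut clockwise, nudging its wings round in short arcs where the yellow guard leaves room, until the strap's foot presses the cap with about 16 N. Feel for it: do not crush the cap, lean on the guard, knock the cap from its nest or disturb the things lying around, and let go at the end.

Things in the scene. Friction and masses are not known exactly. Their poses are not given: they have to be found in the camera images.
- clamp: Blue bench clamp, fixed; base plate 106 x 176 mm, top 16 mm above the table. Origin: on the table under the axis of its upright steel stud; x points to the yellow guard, y to the cap nest (85 mm from the stud), z up. The stud is 10 mm thick, its top at z = 140 mm.
- guard: Yellow sheet steel guard on the clamp, same origin and axes. Upright plate x = 48 to 52, y = -30 to 30 mm, up to z = 140 mm; a tongue reaches from it over the nut's wings: x = 18 to 52, y = -14 to 14, z = 136 to 140 mm. The wings pass under the tongue, fingers from above cannot. More than 10 N on the guard is leaning.
- strap: Steel strap 30 mm wide, 10 mm thick, swinging on the stud just under the nut; it sinks with the nut. Origin on the stud axis at its top face; y along the strap to its round end, 105 mm from the axis. Starts swung aside 0.6 to 1.1 rad towards the clamp's -x; home, against a stop, its y lies along the clamp's y: push its side clockwise seen from above, about 0.03 N m.
- strap_end (a point): Point on the strap's top face, 85 mm from the axis, over the black sprung foot (26 mm across). The foot's face is set 32 to 38 mm below this point, differently each time: it meets the cap after 0.5 to 3.1 rad of the nut, which must be felt. From there its spring (5 N per mm) and the clamp's give add about 15 N per rad. A screw head, 6 mm high, stands here.
- wing_nut: Brass wing nut. Origin on the stud axis at its underside (2 mm above the strap's top face), z up, x along its two wings: upright ears 6 mm thick, 6 to 32 mm from the axis, 5 to 27 mm above the origin; hub 24 mm across, 12 mm high. Clockwise from above tightens: nut, strap and foot sink 3.5 mm per rad. It stays where it is left.
- wing (a point): Point in the middle of one ear of the wing nut, 24 mm from the axis, 16 mm above the nut's underside. The stud stands up between the ears, so push one ear with the shut fingers. Turning the nut free takes 0.10 N m (about 4 N here); each newton of the foot on the cap adds 0.0035 N m, so about 0.156 N m (6.5 N here) at 16 N. Held still under a finger it pushes back up to a third less.
- cap: Green moulded cap, 36 mm across the rim, 29 mm high, loose, standing rim up in the nest. Origin: centre of its underside.
- nest (a point): Centre of the nest's floor, on which the cap stands, 26 mm above the table. The nest's low wall ends 33 mm above the table.
- flux_bottle: Bystander: white flux bottle with red nozzle, 41 mm across, 112 mm high; origin under its centre.
- solder_spool: Bystander: white spool of solder wire, 55 mm across, 44 mm high; origin 7 mm from under its centre.
- screwdriver: Bystander: red screwdriver, 188 mm long, lying; origin under its middle.
- tweezers: Bystander: steel tweezers, 126 mm long, lying; origin under their middle.

How it is judged:
By the outcome, as a careful person would: the job done as asked, in the order asked, and still so for the second after the job is handed in, with the robot touching nothing.
It also fails if it takes over 69 s, if anything falls off the work surface, if the arm or the gripper's body presses on something with over 40 N, if the wrist force passes 120 N, or if a joint passes its speed limit or range.

## Working session

There is one attempt and no reset: what is moved stays moved. The work goes in short steps, Python scripts to look and compute and a tool call to move; the robot and the scene stay as the last step left them, time stands still between calls to the robot, and variables do not carry over. Pictures are saved under pics/ and viewed, at most 10 in all, crops included, and the job is handed in when it is done.

Besides the shell and the picture viewer there is one more tool, called after "Call:" as name(argument=value, ...) on one line, values as JSON. jog_arm: Moves the arm, as the interface text tells. Its arguments: {"type":"object","properties":{"increments":{"type":"array"},"grip_force":{"type":"number"}},"required":["increments"]}

```bash
mkdir -p pics
cat > h.py <<'E'
import numpy as np, cv2
from rig import get_obs,get_image
def cloud(d):
    v,u=np.mgrid[:400,:640]; z=d['depth']
    P=np.stack([(u-d['cx'])/d['fx']*z,(v-d['cy'])/d['fy']*z,z],-1)
    T=np.array(d['cam_to_world']); return P@T[:3,:3].T+T[:3,3]
E
python3 - <<'E'
from h import *
o=get_obs();print(o)
a=get_image('scene');b=get_image('side')
np.savez('a.npz',**a);np.savez('b.npz',**b)
for n,d in(('scene',a),('side',b)):
    cv2.imwrite(f'pics/{n}.png',d['img'][...,::-1]); print(n,d['fx'],np.round(d['cam_to_world'],2).tolist())
    P=cloud(d);hsv=cv2.cvtColor(d['img'],cv2.COLOR_RGB2HSV);ok=d['depth']>0
    for c,lo,hi in(('blue',(100,100,40),(125,255,255)),('yellow',(24,130,90),(33,255,255)),('green',(45,90,40),(85,255,255)),('brass',(14,80,60),(23,255,255))):
        m=(cv2.inRange(hsv,lo,hi)>0)&ok
        if m.sum()>5:
            q=P[m];vv,uu=np.nonzero(m);print(c,m.sum(),np.median(uu),np.median(vv),np.percentile(q,[2,50,98],axis=0).round().tolist())
E
```

```text
{'time_s': 0.0, 'q': array([-2.11451252e+00,  1.51707941e+01,  9.19826577e+01,  3.29503069e-04,
        7.29773316e+01, -2.11405119e+00]), 'qd': array([ 0.01474226,  0.02917811, -0.04814538, -0.00426424,  0.06663574,
        0.04633569]), 'effort': array([ 6.10465631e-04, -5.15121067e+01, -3.67308676e+01, -4.07824507e-05,
        1.31324201e-02,  1.46811578e-05]), 'ee_pos': array([6.74256875e+02, 2.39879136e-02, 2.29929566e+02]), 'tcp_rot': array([-1.79869317e+02, -5.13907001e-03,  8.99994360e+01]), 'wrist_force': array([-0.83799186,  0.23102764,  0.27350648]), 'moment': array([-0.03337123,  0.02073069, -0.02663208]), 'grasp_force': 0.0, 'finger_gap': 1.003029643138443}
scene 509.2677880569711 [[0.77, -0.46, 0.45, 17.75], [-0.64, -0.55, 0.53, -850.31], [-0.0, -0.69, -0.72, 931.08], [0.0, 0.0, 0.0, 1.0]]
blue 1444 324.0 209.0 [[498.0, -290.0, 1.0], [556.0, -224.0, 16.0], [660.0, -152.0, 21.0]]
yellow 152 335.0 174.0 [[550.0, -270.0, -0.0], [578.0, -247.0, 140.0], [701.0, -144.0, 143.0]]
green 52081 346.0 256.0 [[182.0, -813.0, -3.0], [518.0, -324.0, 0.0], [935.0, 118.0, 4.0]]
brass 297 333.0 187.0 [[544.0, -458.0, 16.0], [565.0, -248.0, 105.0], [706.0, -178.0, 139.0]]
side 379.49499922046914 [[0.85, -0.28, 0.44, 139.6], [-0.53, -0.43, 0.74, -902.7], [-0.01, -0.86, -0.51, 554.71], [0.0, 0.0, 0.0, 1.0]]
blue 1073 331.0 227.0 [[496.0, -296.0, 3.0], [556.0, -231.0, 15.0], [671.0, -144.0, 18.0]]
yellow 11 340.0 181.0 [[563.0, -253.0, -1.0], [612.0, -237.0, 137.0], [745.0, -8.0, 140.0]]
green 34790 333.0 284.0 [[69.0, -798.0, -2.0], [476.0, -343.0, -0.0], [861.0, 101.0, 83.0]]
brass 501 343.0 197.0 [[547.0, -282.0, 0.0], [575.0, -257.0, 107.0], [612.0, -197.0, 141.0]]
```

View pics/scene.png

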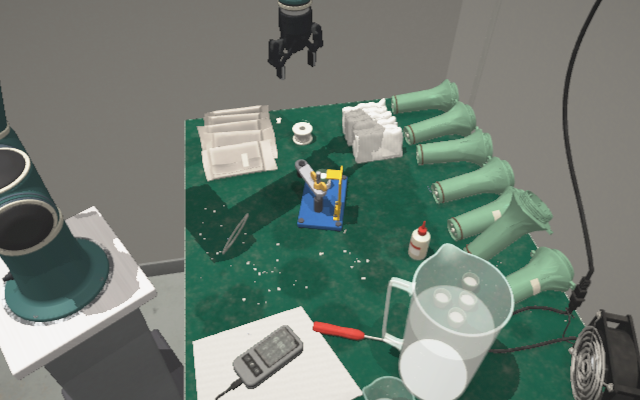

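View pics/side.png

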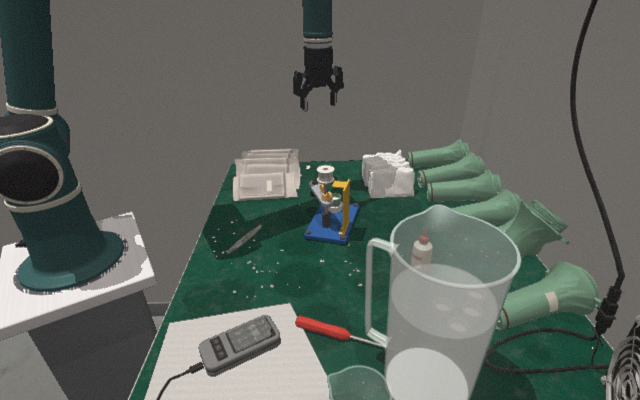

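The scene view shows the blue clamp at about (323,205) with the guard on its right (338,190) and the strap swung to the upper left (305,170). The side view agrees. I'll move above the clamp for a wrist view.

Call:
jog_arm(increments=[[1,[-0.5,-0.8,0.5],0],[1,[-0.5,-0.8,0.5],0],[1,[-0.5,-0.8,0.5],0],[1,[-0.5,-0.8,0.5],0],[1,[-0.5,-0.8,0.5],0]])

```text
time_s: 0.72
ee_pos: [611.6, -101.8, 295.2]
tcp_rot: [179.9, 0.0, 90.0]
wrist_force: [-0.3, -0.2, 0.0]
finger_gap: -0.002
grasp_force: 0.0
```

Call:
jog_arm(increments=[[1,[-0.5,-0.8,0.4],0],[1,[-0.5,-0.8,0.4],0],[1,[-0.5,-0.8,0.4],0],[1,[-0.5,-0.8,0],0],[1,[0,0,0],0]])

```text
time_s: 1.35
ee_pos: [561.5, -181.7, 324.2]
tcp_rot: [180.0, 0.0, 89.9]
wrist_force: [-0.1, -0.8, 0.1]
finger_gap: -0.001
grasp_force: 0.0
```

```bash
cat >> h.py <<'E'
from scipy.spatial.transform import Rotation as R
def wrist():
    o=get_obs(); d=get_image('wrist')
    T=np.eye(4);T[:3,:3]=R.from_euler('xyz',o['tcp_rot'],degrees=True).as_matrix();T[:3,3]=o['ee_pos']
    d['cam_to_world']=T@np.array(d['T_tool_cam']);return o,d
E
python3 - <<'E'
from h import *
o,d=wrist();print(o['time_s'],o['ee_pos'],o['tcp_rot'],o['wrist_force'],d['fx'],d['cx'],d['cy'],np.round(d['T_tool_cam'],2).tolist(),np.round(d['cam_to_world'],2).tolist())
np.savez('w1.npz',**d);cv2.imwrite('pics/w1.png',d['img'][...,::-1])
E
```

```text
1.35 [ 561.54477924 -181.65647331  324.15799985] [1.79994554e+02 1.19206180e-02 8.98655072e+01] [-0.14949669 -0.82471518  0.05989318] 319.6403657991188 315.5871692826296 196.00155813365365 [[-0.0, -0.95, -0.31, 80.18], [1.0, -0.0, -0.0, 0.92], [0.0, -0.31, 0.95, -143.58], [0.0, 0.0, 0.0, 1.0]] [[1.0, -0.0, -0.0, 562.64], [-0.0, -0.95, -0.31, -101.45], [-0.0, 0.31, -0.95, 467.72], [0.0, 0.0, 0.0, 1.0]]
```

View pics/w1.png

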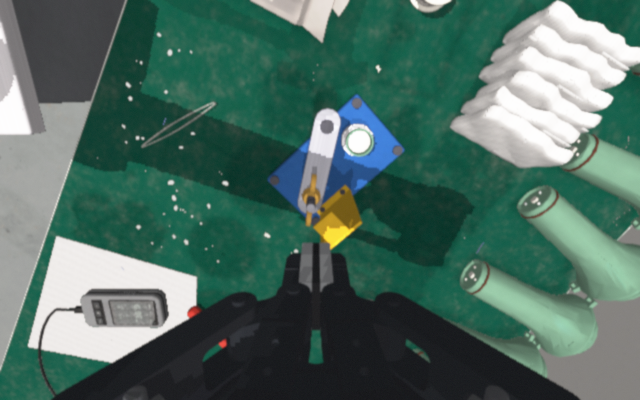

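The wrist view shows everything: stud/nut near (311,203), the wings running roughly vertical in the image, screw head (326,127), cap (358,141), and guard tongue/plate at (338,215). Next I'll measure these.

Run:
```python
from h import *
d=dict(np.load('w1.npz'));P=cloud(d);img=d['img'];hsv=cv2.cvtColor(img,cv2.COLOR_RGB2HSV);v,u=np.mgrid[:400,:640]
roi=(u>255)&(u<415)&(v>85)&(v<245)&(d['depth']>0)
m=roi&(cv2.inRange(hsv,(100,100,30),(125,255,255))>0)&(abs(P[...,2]-16)<6)
r=cv2.minAreaRect(P[m][:,:2].astype(np.float32));print('plate',r,cv2.boxPoints(r).round().tolist())
m=roi&(cv2.inRange(hsv,(20,130,60),(34,255,255))>0)&(P[...,2]>134)
print('guardtop',m.sum(),cv2.boxPoints(cv2.minAreaRect(P[m][:,:2].astype(np.float32))).round().tolist(),np.median(P[m],0))
m=roi&(P[...,2]>85)&(P[...,2]<112)&(hsv[...,1]<60)
r=cv2.minAreaRect(P[m][:,:2].astype(np.float32));print('strap',m.sum(),np.median(P[m],0),cv2.boxPoints(r).round().tolist())
b=roi&(cv2.inRange(hsv,(8,90,40),(22,255,255))>0)&(P[...,2]>95)&(P[...,2]<131)
q=P[b];c=cv2.PCACompute(q[:,:2].astype(np.float32),None);print('brass',b.sum(),c[0],c[1],q.min(0),q.max(0))
g=roi&(abs(P[...,2]-55)<5);q=P[g];print('cap',g.sum(),q.min(0),q.max(0),q.mean(0))
g=roi&(P[...,2]>134)&(hsv[...,1]<90);print('stud?',g.sum(),P[g].mean(0))
big=cv2.resize(img[90:250,250:420],None,fx=4.5,fy=3.75*1,interpolation=cv2.INTER_CUBIC) if 0 else cv2.resize(img[100:245,260:410],None,fx=4,fy=4,interpolation=cv2.INTER_CUBIC)
cv2.imwrite('pics/w1c.png',big[...,::-1])
```

```text
plate ((589.5565185546875, -202.80227661132812), (175.5101318359375, 106.15044403076172), 42.98655319213867) [[489.0, -224.0], [562.0, -301.0], [690.0, -182.0], [618.0, -104.0]]
guardtop 782 [[528.0, -197.0], [576.0, -271.0], [616.0, -245.0], [569.0, -171.0]] [ 581.33012958 -246.3828324   141.09964276]
strap 2130 [ 568.40456666 -169.14505414   96.13635625] [[537.0, -243.0], [566.0, -249.0], [593.0, -124.0], [564.0, -118.0]]
brass 527 [[ 574.10443 -229.9002 ]] [[ 0.78065485 -0.6249624 ]
 [ 0.6249624   0.78065485]] [ 545.7324413  -276.42784009   95.18119625] [ 611.3807721  -190.70440377  130.67234542]
cap 252 [ 586.08903924 -260.61172713   50.01743992] [ 636.2129511  -147.16427569   59.76310665] [ 614.31742505 -184.9987308    55.15236293]
stud? 129 [ 558.35784903 -202.66516694  210.68389031]
```

View pics/w1c.png

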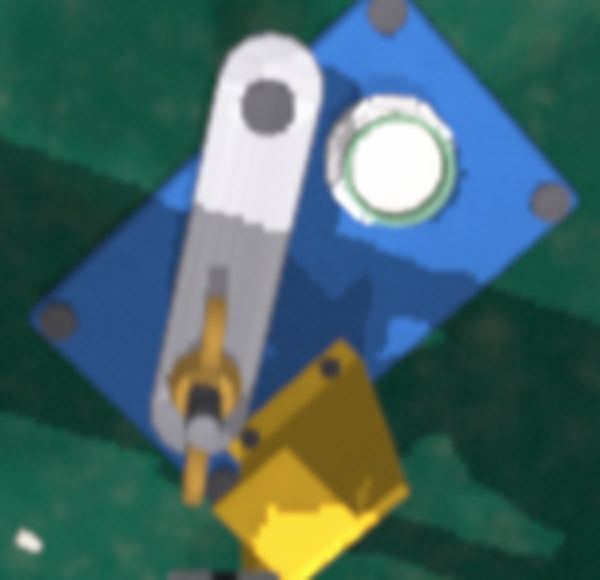

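The crop shows the strap axis, screw head (267,107), cap centre (397,167), stud top (205,432), and wing tips at about (217,300) and (193,498). I'll cast these as rays.

```bash
cat >> h.py <<'E'
def ray(d,u,v,z):
    T=np.array(d['cam_to_world']);r=T[:3,:3]@[(u-d['cx'])/d['fx'],(v-d['cy'])/d['fy'],1];c=T[:3,3]
    return (c+r*(z-c[2])/r[2])[:2].round(1)
E
python3 - <<'E'
from h import *
d=dict(np.load('w1.npz'));P=cloud(d)
f=lambda x,y,z:ray(d,260+x/4-.4,100+y/4-.4,z)
print('cap',f(397,167,55),'screw',f(267,107,102),'stud',f(205,432,140),'wing N',f(217,298,125),'wing S',f(193,500,125))
print('strap end',f(268,35,96))
cap=f(397,167,55);ax=cap-85*np.array([.731,.682]);print('axis from cap',ax)
for x,y in((210,330),(195,480),(240,200),(230,320)):
    print(P[100+y//4,260+x//4].round(1))
# plate center based: stud at?
E
```

```text
cap [ 617.9 -163. ] screw [ 574.4 -139.1] stud [ 556.9 -222.3] wing N [ 560.3 -188.4] wing S [ 553.  -248.8]
strap end [ 574.7 -119.8]
axis from cap [ 555.765 -220.97 ]
[ 558.2 -197.6  124.5]
[ 553.3 -242.9  125.4]
[ 567.4 -166.9   95.3]
[ 563.8 -202.9   96.8]
```

Measured values:

| Quantity | Value |
|---|---|
| Stud axis | (556.5, -222) |
| Clamp y direction | 43.5° |
| Strap angle | 78° |
| Strap top | z ≈ 96 |
| Wing line | 83° |

The distances from axis to cap and screw head come out at 85 mm, as specified. I'll go down beside the strap on its counter-clockwise side.

Call:
jog_arm(increments=[[1,[-0.43,0.77,-1],-0.75],[1,[-0.43,0.77,-1],-0.75],[1,[0,0,-1],0],[1,[0,0,-1],0],[1,[0,0,-1],0]])

```text
time_s: 2.02
ee_pos: [541.1, -140.6, 197.8]
tcp_rot: [-180.0, -0.0, 78.1]
wrist_force: [0.5, -0.2, -0.2]
finger_gap: 0.002
grasp_force: 0.0
```

Call:
jog_arm(increments=[[1,[0,0,-1],0],[1,[0,0,-1],0],[1,[0,0,-1],0],[1,[0,0,-0.4],0],[1,[0,0,0],0]])

```text
time_s: 2.65
ee_pos: [540.6, -141.0, 113.1]
tcp_rot: [-179.9, -0.0, 78.0]
wrist_force: [-0.4, -0.1, 0.6]
finger_gap: 0.001
grasp_force: 0.0
```

Call:
jog_arm(increments=[[1,[0,0,-0.6],0],[1,[0,0,-0.44],0],[1,[0,0,0],0]])

```text
time_s: 3.02
ee_pos: [539.9, -141.2, 86.5]
tcp_rot: [-179.9, -0.0, 78.0]
wrist_force: [-0.5, -0.5, 0.3]
finger_gap: -0.004
grasp_force: 0.0
```

```bash
cat >> h.py <<'E'
A=np.array([556.5,-222.])
def pose(th,r,off,z):
    t=np.deg2rad(th);u=np.array([np.cos(t),np.sin(t)]);n=np.array([-u[1],u[0]])
    return np.r_[A+r*u+off*n,z,th]
def rows(start,poses,grip=1):
    p=np.array(start,float);out=[]
    for q in poses:
        s=np.round((q-p)/[25,25,25,8],2); p=p+s*[25,25,25,8]; out.append([grip,s[:3].tolist(),float(s[3])])
    print(out,p.round(2).tolist())
E
python3 - <<'E'
from h import *
rows([541,-141.5,87.8,78],[pose(78,75,25,87.8),pose(76,75,22,87.8)]+[pose(t,75,22,87.8) for t in np.linspace(72,45,8)])
E
```

```text
[[1, [0.27, -0.08, 0.0], 0.0], [1, [0.22, -0.02, 0.0], -0.25], [1, [0.22, 0.01, 0.0], -0.5], [1, [0.21, -0.02, 0.0], -0.48], [1, [0.21, -0.03, 0.0], -0.48], [1, [0.21, -0.04, 0.0], -0.49], [1, [0.2, -0.05, 0.0], -0.48], [1, [0.2, -0.07, 0.0], -0.48], [1, [0.19, -0.08, 0.0], -0.48], [1, [0.19, -0.1, 0.0], -0.48]] [594.0, -153.5, 87.8, 45.04]
```

Call:
jog_arm(increments=[[1,[0.27,-0.08,0],0],[1,[0.22,-0.02,0],-0.25],[1,[0.22,0.01,0],-0.5],[1,[0.21,-0.02,0],-0.48],[1,[0.21,-0.03,0],-0.48]])

```text
time_s: 3.65
ee_pos: [570.0, -145.2, 88.2]
tcp_rot: [180.0, -0.0, 64.1]
wrist_force: [-1.3, -0.2, -0.2]
finger_gap: 0.001
grasp_force: 0.3
```

Call:
jog_arm(increments=[[1,[0.21,-0.04,0],-0.49],[1,[0.2,-0.05,0],-0.48],[1,[0.2,-0.07,0],-0.48]])

```text
time_s: 4.03
ee_pos: [585.2, -149.2, 88.2]
tcp_rot: [180.0, -0.0, 52.5]
wrist_force: [-0.4, 0.5, -0.6]
finger_gap: -0.001
grasp_force: 0.3
```

Run:
```python
from h import *
o,d=wrist();print(o['ee_pos'],o['tcp_rot'],o['wrist_force'])
s=get_image('scene');a=cv2.resize(s['img'][130:240,260:390],(640,540),interpolation=cv2.INTER_CUBIC)
cv2.imwrite('pics/s2.png',a[...,::-1])
cv2.imwrite('pics/w2.png',d['img'][...,::-1])
```

```text
[ 585.2222982  -149.17890627   88.17107736] [ 1.79974091e+02 -7.24819976e-03  5.25219596e+01] [-0.43909392  0.50208807 -0.57432436]
```

View pics/w2.png

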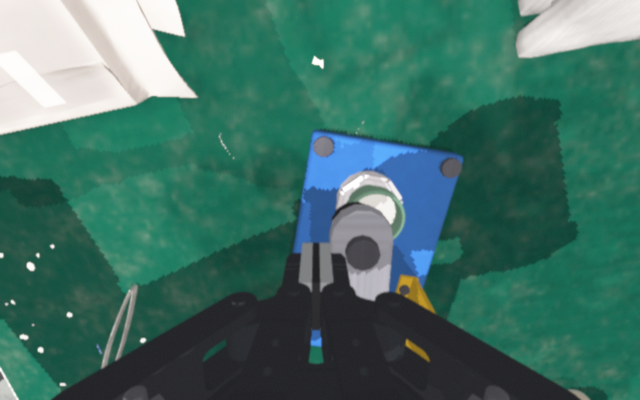

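The wrist view shows the fingers at (316,270) flush against the strap, with the screw head (362,252) moving towards the cap. I'll go on to the stop.

Call:
jog_arm(increments=[[1,[0.19,-0.08,0],-0.48],[1,[0.1,-0.05,0],-0.24],[1,[0,0,0],0]])

```text
time_s: 4.5
ee_pos: [592.2, -152.4, 88.0]
tcp_rot: [180.0, -0.0, 47.0]
wrist_force: [0.8, -0.6, 0.1]
finger_gap: -0.004
grasp_force: 0.2
```

Call:
jog_arm(increments=[[1,[0.1,-0.05,0],-0.24],[1,[0,0,0],0]])

```text
time_s: 4.75
ee_pos: [594.5, -153.7, 88.0]
tcp_rot: [180.0, -0.0, 45.0]
wrist_force: [0.5, -0.8, 0.5]
finger_gap: -0.002
grasp_force: 0.4
```

Call:
jog_arm(increments=[[1,[0.05,-0.05,0],-0.1],[1,[0,0,0],0]])

```text
time_s: 5.0
ee_pos: [595.8, -154.6, 87.9]
tcp_rot: [180.0, -0.0, 44.2]
wrist_force: [0.2, 0.4, 1.0]
finger_gap: 0.001
grasp_force: 0.6
```

Call:
jog_arm(increments=[[1,[0.04,-0.04,0],-0.1],[1,[0,0,0],0]])

```text
time_s: 5.25
ee_pos: [596.5, -155.4, 87.8]
tcp_rot: [-180.0, -0.0, 43.4]
wrist_force: [0.3, 2.3, 1.7]
finger_gap: 0.001
grasp_force: 1.3
```

Call:
jog_arm(increments=[[1,[0.03,-0.03,0],0],[1,[0,0,0],0]])

```text
time_s: 5.5
ee_pos: [596.9, -155.8, 87.6]
tcp_rot: [-179.9, -0.0, 43.4]
wrist_force: [-0.7, 4.0, 1.7]
finger_gap: -0.002
grasp_force: 2.5
```

Call:
jog_arm(increments=[[1,[0.03,-0.03,0],0],[1,[0,0,0],0]])

```text
time_s: 5.75
ee_pos: [597.2, -156.0, 87.5]
tcp_rot: [-179.8, -0.0, 43.4]
wrist_force: [-1.9, 7.3, 3.7]
finger_gap: 0.001
grasp_force: 3.4
```

The stop is felt with force rising firmly. Back off, rise, and go above the back of the north ear.

Call:
jog_arm(increments=[[1,[-0.35,0.35,0],0],[1,[-0.35,0.35,0.3],0.5],[1,[0,0,1],0.5],[1,[0,0,1],0.5],[1,[0,0,0.8],0.5]])

```text
time_s: 6.38
ee_pos: [580.2, -140.2, 166.2]
tcp_rot: [179.9, 0.1, 59.6]
wrist_force: [-0.3, 1.3, 0.4]
finger_gap: -0.001
grasp_force: 0.0
```

Call:
jog_arm(increments=[[1,[-0.5,-0.8,0],1],[1,[-0.5,-0.8,0],1],[1,[-0.5,-0.68,0],1],[1,[0,0,0],0],[1,[0,0,0],0]])

```text
time_s: 7.0
ee_pos: [542.9, -196.7, 165.2]
tcp_rot: [180.0, 0.0, 83.3]
wrist_force: [-0.2, 0.0, 0.0]
finger_gap: -0.0
grasp_force: 0.0
```

Run:
```python
from h import *
o,d=wrist();print(o['ee_pos'],o['tcp_rot'],o['wrist_force'],o['moment'])
np.savez('w3.npz',**d)
s=get_image('scene');np.savez('s3.npz',**s);a=cv2.resize(s['img'][140:230,280:370],(400,400),interpolation=cv2.INTER_CUBIC)
b=cv2.resize(d['img'],(640,400)); cv2.imwrite('pics/w3.png',b[...,::-1])
cv2.imwrite('pics/s3.png',a[...,::-1])
```

```text
[ 542.92868426 -196.65692554  165.20626242] [1.79988368e+02 1.05090150e-02 8.33194720e+01] [-0.19246284  0.0214832   0.01113229] [ 0.00474616  0.04765347 -0.02220737]
```

View pics/w3.png

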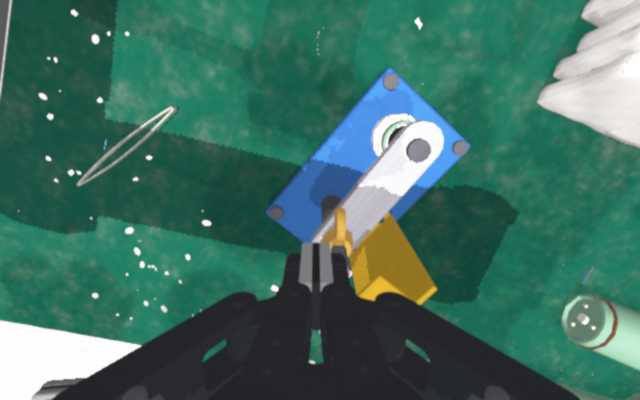

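View pics/s3.png

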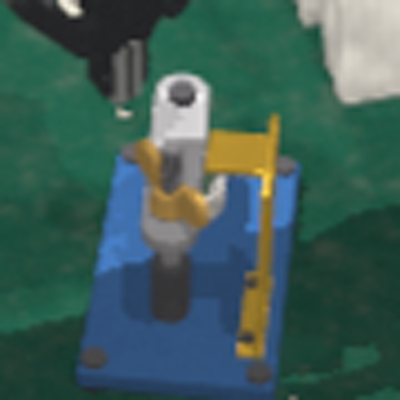

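Wrist view: the strap lies along the clamp with the screw head at (418,150), partly over the cap (397,130), and the north ear at (341,228) just right of the fingertips. The scene crop agrees. I'll check the angles by ray.

Run:
```python
from h import *
d=dict(np.load('w3.npz'))
for n,u,v,z in(('screw',418,150,102),('earN',340,209,125),('tip',340,240,125)):
    p=ray(d,u,v,z);r=p-A;print(n,p,np.hypot(*r),np.rad2deg(np.arctan2(r[1],r[0])))
# nut stroke 1 : descend at (th=83,off16), then contact at off 9, arc from 83 to 0, z sinking
z0=107
print(pose(83,24,16,z0),pose(83,24,10,z0))
```

```text
screw [ 614.9 -160.9] 84.52082583600327 46.294328773587786
earN [ 559.9 -186.9] 35.264287884487324 84.46724307884966
tip [ 557.9 -207.8] 14.268847185389562 84.36931724236483
[ 543.54412582 -196.22898287  107.           83.        ] [ 549.49940273 -196.96019893  107.           83.        ]
```

Run:
```python
from h import *
d=dict(np.load('w3.npz'));P=cloud(d);hsv=cv2.cvtColor(d['img'],cv2.COLOR_RGB2HSV);v,u=np.mgrid[:400,:640]
for (a,b,z) in((390,80,18),(461,148,18),(277,213,18)):print(ray(d,a,b,z))
m=(u>345)&(u<450)&(v>105)&(v<260)&(abs(P[...,2]-96)<6)&(hsv[...,1]<70)
q=P[m][:,:2].astype(np.float32);r=cv2.minAreaRect(q);bp=cv2.boxPoints(r);print(m.sum(),bp.round(1).tolist());e=bp-np.roll(bp,1,0);print([(np.hypot(*x).round(1),np.rad2deg(np.arctan2(x[1],x[0])).round(1)) for x in e])
w=dict(np.load('w1.npz'))
for a,b in((387,10),(550,200),(57,322)):print(ray(w,260+a/4-.4,100+b/4-.4,18))
```

```text
[ 617.3 -115.4]
[ 679.  -181.4]
[ 502.5 -224.6]
5257 [[545.4000244140625, -211.60000610351562], [567.2000122070312, -232.8000030517578], [639.9000244140625, -158.3000030517578], [618.2000122070312, -137.10000610351562]]
[(np.float32(104.2), np.float32(-134.3)), (np.float32(30.4), np.float32(-44.3)), (np.float32(104.2), np.float32(45.7)), (np.float32(30.4), np.float32(135.7))]
[ 617.4 -115.6]
[ 677.4 -180.2]
[ 501.2 -224.4]
```

The stop was felt stiffly and the strap lies within measuring error of home. Next, descend behind the ear and approach it.

Call:
jog_arm(increments=[[1,[0,0,-0.6],0],[1,[0,0,-0.7],0],[1,[0,0,-0.6],0],[1,[0,0,-0.42],0],[1,[0,0,0],0]])

```text
time_s: 7.72
ee_pos: [542.0, -196.4, 105.6]
tcp_rot: [-179.8, -0.0, 83.4]
wrist_force: [-0.4, -0.6, 0.8]
finger_gap: -0.004
grasp_force: 0.0
```

Call:
jog_arm(increments=[[1,[0.12,-0.01,0],0],[1,[0,0,0],0]])

```text
time_s: 7.98
ee_pos: [544.1, -196.5, 106.3]
tcp_rot: [-179.7, -0.0, 83.4]
wrist_force: [-5.5, -0.2, -3.9]
finger_gap: -0.0
grasp_force: 2.6
```

Call:
jog_arm(increments=[[1,[0.06,-0.01,0],0],[1,[0,0,0],0]])

```text
time_s: 8.22
ee_pos: [545.5, -196.7, 106.2]
tcp_rot: [-179.7, -0.1, 83.4]
wrist_force: [-5.2, 0.5, -4.1]
finger_gap: -0.0
grasp_force: 2.6
```

Call:
jog_arm(increments=[[1,[0.06,-0.01,0],0],[1,[0,0,0],0]])

```text
time_s: 8.48
ee_pos: [546.8, -196.8, 106.1]
tcp_rot: [-179.7, -0.1, 83.4]
wrist_force: [-5.6, 0.8, -4.2]
finger_gap: -0.0
grasp_force: 2.6
```

Call:
jog_arm(increments=[[1,[0.04,0,0],0],[1,[0,0,0],0]])

```text
time_s: 8.72
ee_pos: [547.9, -196.9, 106.2]
tcp_rot: [-179.7, -0.1, 83.4]
wrist_force: [-5.3, 0.8, -4.5]
finger_gap: -0.002
grasp_force: 2.6
```

The ear is contacted and already turning (about 5.3 N). Now I'll plan the first stroke, following the ear flush.

Run:
```python
from h import *
ths=[75,70,66]+list(range(62,1,-4))
rows([550,-197.5,107.3,83.4],[pose(t,24,14,107.2-3.5*np.deg2rad(84-t)) for t in ths]);print(len(ths))
```

```text
[[1, [-0.03, 0.09, -0.03], -1.05], [1, [0.09, 0.02, -0.01], -0.62], [1, [0.08, 0.01, -0.01], -0.51], [1, [0.08, 0.01, -0.01], -0.5], [1, [0.07, 0.0, -0.01], -0.5], [1, [0.08, -0.0, -0.01], -0.5], [1, [0.08, -0.01, -0.01], -0.5], [1, [0.07, -0.02, -0.01], -0.5], [1, [0.08, -0.02, -0.01], -0.5], [1, [0.07, -0.03, -0.01], -0.5], [1, [0.07, -0.03, -0.01], -0.5], [1, [0.07, -0.04, -0.01], -0.5], [1, [0.07, -0.04, -0.01], -0.5], [1, [0.06, -0.04, -0.01], -0.5], [1, [0.06, -0.05, -0.01], -0.5], [1, [0.06, -0.05, -0.01], -0.5], [1, [0.05, -0.06, -0.0], -0.5], [1, [0.05, -0.06, -0.01], -0.5], [1, [0.04, -0.07, -0.01], -0.5]] [580.0, -207.25, 102.3, 1.96]
19
```

Call:
jog_arm(increments=[[1,[-0.03,0.09,-0.03],-1],[1,[0.09,0.02,-0.01],-0.67],[1,[0.08,0.01,-0.01],-0.51]])

```text
time_s: 9.1
ee_pos: [552.5, -194.0, 106.0]
tcp_rot: [-179.9, -0.0, 65.8]
wrist_force: [-4.7, 2.1, -0.3]
finger_gap: -0.001
grasp_force: 2.4
```

Call:
jog_arm(increments=[[1,[0.08,0.01,-0.01],-0.5],[1,[0.07,0,-0.01],-0.5]])

```text
time_s: 9.35
ee_pos: [556.3, -193.7, 105.5]
tcp_rot: [-179.9, 0.0, 57.9]
wrist_force: [-5.1, 2.3, -1.1]
finger_gap: 0.0
grasp_force: 2.4
```

Call:
jog_arm(increments=[[1,[0.08,0,-0.01],-0.5],[1,[0.08,-0.01,-0.01],-0.5]])

```text
time_s: 9.6
ee_pos: [560.3, -193.9, 105.0]
tcp_rot: [-179.9, 0.0, 49.9]
wrist_force: [-4.6, 3.2, -1.0]
finger_gap: 0.002
grasp_force: 2.3
```

Call:
jog_arm(increments=[[1,[0.07,-0.02,-0.01],-0.5],[1,[0.08,-0.02,-0.01],-0.5]])

```text
time_s: 9.85
ee_pos: [564.2, -194.8, 104.5]
tcp_rot: [-179.9, 0.0, 41.9]
wrist_force: [-5.1, 2.6, -0.8]
finger_gap: -0.002
grasp_force: 2.3
```

Call:
jog_arm(increments=[[1,[0.07,-0.03,-0.01],-0.5],[1,[0.07,-0.03,-0.01],-0.5]])

```text
time_s: 10.1
ee_pos: [567.8, -196.1, 104.1]
tcp_rot: [-179.9, 0.0, 33.8]
wrist_force: [-3.6, 2.5, -0.8]
finger_gap: -0.002
grasp_force: 2.3
```

Call:
jog_arm(increments=[[1,[0.07,-0.04,-0.01],-0.5],[1,[0.07,-0.04,-0.01],-0.5]])

```text
time_s: 10.35
ee_pos: [571.4, -198.0, 103.6]
tcp_rot: [-179.9, 0.0, 25.8]
wrist_force: [-3.3, 3.3, -1.3]
finger_gap: -0.001
grasp_force: 2.2
```

Call:
jog_arm(increments=[[1,[0.06,-0.04,-0.01],-0.5],[1,[0.06,-0.05,-0.01],-0.5]])

```text
time_s: 10.6
ee_pos: [574.6, -200.2, 103.2]
tcp_rot: [-179.9, 0.0, 17.8]
wrist_force: [-3.3, 3.6, -0.3]
finger_gap: 0.002
grasp_force: 2.2
```

Call:
jog_arm(increments=[[1,[0.06,-0.05,-0.01],-0.5],[1,[0.05,-0.06,0],-0.5]])

```text
time_s: 10.85
ee_pos: [577.3, -202.8, 102.8]
tcp_rot: [-179.9, 0.0, 9.8]
wrist_force: [-3.1, 3.9, -2.2]
finger_gap: -0.004
grasp_force: 2.3
```

Call:
jog_arm(increments=[[1,[0.05,-0.06,-0.01],-0.5],[1,[0.04,-0.07,-0.01],-0.5]])

```text
time_s: 11.1
ee_pos: [579.9, -205.9, 102.3]
tcp_rot: [-179.9, 0.0, 1.8]
wrist_force: [-2.3, 4.5, -1.2]
finger_gap: -0.003
grasp_force: 2.3
```

Run:
```python
from h import *
o=get_obs();print(o['q'].round(1),o['moment'],o['ee_pos'])
# lift: back off along n, up, to other ear th=182
rows([580,-207.25,102.3,2],[pose(2,24,22,102.3)])
print(pose(182,24,24,102.3))
```

```text
[-2.190e+01  1.500e+01  1.064e+02  1.000e-01  5.870e+01  6.620e+01] [ 0.76083549  0.35915764 -0.06787592] [ 579.86226184 -205.89535934  102.31823453]
[[1, [-0.01, 0.32, 0.0], 0.0]] [579.75, -199.25, 102.3, 2.0]
[ 533.35220807 -246.82296777  102.3         182.        ]
```

No rise felt yet (about 1.45 rad turned). Lift, and go round behind the other ear.

Call:
jog_arm(increments=[[1,[0,0.32,0],0],[1,[0,0,0.6],0],[1,[0,0,0.7],0.5],[1,[0,0,0.7],1],[1,[-0.2,-0.2,0],1]])

```text
time_s: 11.72
ee_pos: [578.0, -205.2, 156.9]
tcp_rot: [179.7, -0.3, 22.4]
wrist_force: [0.0, 0.5, 0.9]
finger_gap: 0.001
grasp_force: 0.0
```

Call:
jog_arm(increments=[[1,[-0.3,-0.3,0],1],[1,[-0.3,-0.3,0],1],[1,[-0.3,-0.3,0],1],[1,[-0.3,-0.3,0],1],[1,[-0.3,-0.3,0],1]])

```text
time_s: 12.35
ee_pos: [538.6, -242.7, 154.6]
tcp_rot: [179.8, 0.0, 62.3]
wrist_force: [0.2, -0.5, -0.1]
finger_gap: 0.002
grasp_force: 0.0
```

Call:
jog_arm(increments=[[1,[-0.16,-0.2,0],1],[1,[0,0,0],1],[1,[0,0,0],1],[1,[0,0,0],1],[1,[0,0,0],1]])

```text
time_s: 12.98
ee_pos: [534.8, -247.5, 154.6]
tcp_rot: [179.8, 0.2, 102.3]
wrist_force: [-1.3, -0.7, 0.5]
finger_gap: 0.001
grasp_force: 0.0
```

Call:
jog_arm(increments=[[1,[0,0,0],1],[1,[0,0,0],1],[1,[0,0,0],1],[1,[0,0,0],1],[1,[0,0,0],1]])

```text
time_s: 13.6
ee_pos: [534.8, -247.5, 154.6]
tcp_rot: [180.0, 0.2, 142.3]
wrist_force: [0.3, -0.1, 0.2]
finger_gap: 0.001
grasp_force: 0.0
```

Call:
jog_arm(increments=[[1,[0,0,0],1],[1,[0,0,0],1],[1,[0,0,0],1],[1,[0,0,0],1],[1,[0,0,0],0]])

```text
time_s: 14.22
ee_pos: [534.6, -247.4, 154.3]
tcp_rot: [-179.9, 0.2, 174.0]
wrist_force: [1.4, 1.0, 0.5]
finger_gap: -0.0
grasp_force: 0.0
```

Run:
```python
from h import *
o,d=wrist();print(o['ee_pos'],o['tcp_rot'],o['q'].round(1),o['wrist_force'])
np.savez('w4.npz',**d);cv2.imwrite('pics/w4.png',cv2.resize(d['img'][130:310,230:430],(800,600)[:2] if 0 else (660,594),interpolation=cv2.INTER_CUBIC)[...,::-1])
```

```text
[ 534.62032    -247.37886588  154.27156906] [-179.91649769    0.18242272  173.95793065] [ -27.2    9.2  107.4   -0.    63.1 -111.2] [1.43343915 1.00307921 0.49980636]
```

View pics/w4.png

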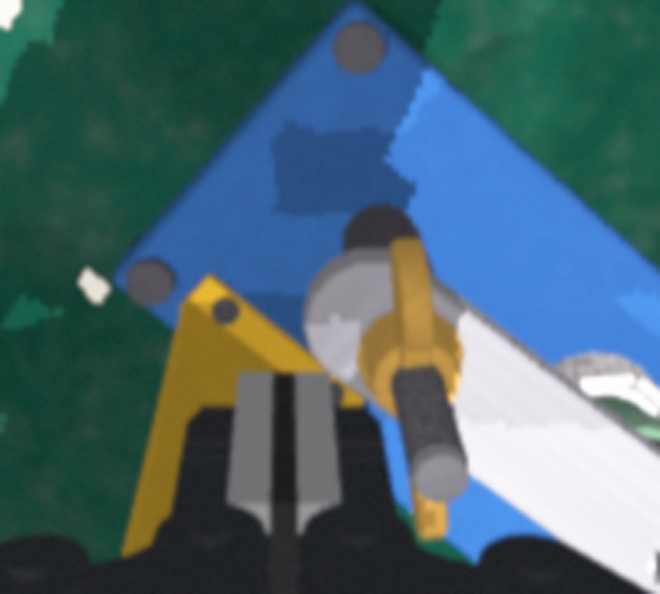

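The wrist crop shows one ear up (west) from hub (410,350) to its tip at (410,240). The fingers are at (285,430) on its south side, and the guard is lower left and clear.

Run:
```python
from h import *
d=dict(np.load('w4.npz'))
for x,y,z in((410,242,120),(412,300,120),(430,535,120),(438,470,140)):
    p=ray(d,230+x/3.3,130+y/3.3,z);r=p-A;print(p,np.hypot(*r).round(1),np.rad2deg(np.arctan2(r[1],r[0])).round(1))
ths=[179,175,171]+list(range(167,40,-4))
print(pose(182,24,22,102.3))
rows([534.25,-247.75,152.3,174],[pose(179,24,21,152.3),pose(179,24,21,102.3),pose(179,24,16,102.2)])
```

```text
[ 520.9 -222.7] 35.6 -178.9
[ 532.1 -223.1] 24.4 -177.4
[ 582.4 -223. ] 25.9 -2.2
[ 555.3 -222.5] 1.3 -157.4
[ 533.28240908 -244.82418612  102.3         182.        ]
[[1, [-0.08, 0.21, 0.0], 0.62], [1, [-0.0, -0.0, -2.0], 0.0], [1, [-0.0, 0.2, -0.0], 0.0]] [532.25, -237.5, 102.3, 178.96]
```

Call:
jog_arm(increments=[[1,[-0.05,0.13,-0.3],0.9],[1,[0,0,-0.6],0],[1,[0,0,-0.6],0],[1,[0,0,-0.55],0],[1,[0,0,0],0]])

```text
time_s: 14.9
ee_pos: [530.8, -242.8, 98.8]
tcp_rot: [179.9, -0.2, -178.8]
wrist_force: [0.3, -0.1, -0.7]
finger_gap: -0.001
grasp_force: 0.0
```

Call:
jog_arm(increments=[[1,[0,0.12,0],0],[1,[0,0,0],0]])

```text
time_s: 15.15
ee_pos: [532.8, -240.6, 101.7]
tcp_rot: [-180.0, 0.1, -178.8]
wrist_force: [0.5, -0.0, 0.2]
finger_gap: 0.002
grasp_force: 0.0
```

Call:
jog_arm(increments=[[1,[0,0.08,0],0],[1,[0,0,0],0]])

```text
time_s: 15.4
ee_pos: [532.8, -239.1, 101.7]
tcp_rot: [-179.9, 0.1, -178.8]
wrist_force: [0.5, -2.1, 0.4]
finger_gap: 0.004
grasp_force: 1.3
```

Call:
jog_arm(increments=[[1,[0,0.06,0],0],[1,[0,0,0],0]])

```text
time_s: 15.65
ee_pos: [532.6, -237.8, 101.5]
tcp_rot: [-179.9, 0.1, -178.8]
wrist_force: [-0.1, -4.7, -0.1]
finger_gap: -0.002
grasp_force: 2.5
```

Call:
jog_arm(increments=[[1,[0,0.06,0],0],[1,[0,0,0],0]])

```text
time_s: 15.9
ee_pos: [532.4, -236.1, 101.2]
tcp_rot: [-179.9, 0.0, -178.8]
wrist_force: [0.3, -5.8, 0.1]
finger_gap: 0.003
grasp_force: 2.5
```

Run:
```python
from h import *
ths=list(range(175,4,-5))
rows([533,-236.5,101.05,181.2],[pose(t,24,15.,101.1-3.5*np.deg2rad(177-t)) for t in ths])
```

```text
[[1, [-0.07, 0.07, -0.0], -0.77], [1, [-0.04, 0.09, -0.02], -0.63], [1, [-0.03, 0.09, -0.01], -0.62], [1, [-0.03, 0.09, -0.01], -0.63], [1, [-0.01, 0.1, -0.01], -0.62], [1, [-0.01, 0.1, -0.01], -0.63], [1, [-0.0, 0.1, -0.02], -0.62], [1, [0.01, 0.1, -0.01], -0.63], [1, [0.02, 0.09, -0.01], -0.62], [1, [0.02, 0.1, -0.01], -0.63], [1, [0.04, 0.09, -0.02], -0.62], [1, [0.04, 0.09, -0.01], -0.63], [1, [0.05, 0.09, -0.01], -0.62], [1, [0.06, 0.08, -0.01], -0.63], [1, [0.06, 0.07, -0.01], -0.62], [1, [0.07, 0.07, -0.02], -0.63], [1, [0.08, 0.06, -0.01], -0.62], [1, [0.08, 0.06, -0.01], -0.63], [1, [0.09, 0.05, -0.01], -0.62], [1, [0.09, 0.04, -0.02], -0.63], [1, [0.09, 0.03, -0.01], -0.62], [1, [0.09, 0.03, -0.01], -0.63], [1, [0.1, 0.01, -0.01], -0.62], [1, [0.1, 0.01, -0.01], -0.63], [1, [0.1, 0.0, -0.02], -0.63], [1, [0.1, -0.01, -0.01], -0.62], [1, [0.09, -0.02, -0.01], -0.63], [1, [0.1, -0.02, -0.01], -0.62], [1, [0.09, -0.04, -0.01], -0.63], [1, [0.09, -0.04, -0.02], -0.62], [1, [0.09, -0.05, -0.01], -0.63], [1, [0.08, -0.06, -0.01], -0.62], [1, [0.07, -0.06, -0.01], -0.63], [1, [0.07, -0.07, -0.02], -0.62], [1, [0.06, -0.08, -0.01], -0.63]] [579.0, -205.0, 90.55, 4.96]
```

Call:
jog_arm(increments=[[1,[-0.07,0.07,0],-0.77],[1,[-0.04,0.09,-0.02],-0.63]])

```text
time_s: 16.15
ee_pos: [529.9, -232.3, 100.7]
tcp_rot: [-179.9, 0.1, 169.8]
wrist_force: [1.4, -6.1, 1.4]
finger_gap: 0.0
grasp_force: 2.7
```

Call:
jog_arm(increments=[[1,[-0.03,0.09,-0.01],-0.62],[1,[-0.03,0.09,-0.01],-0.63]])

```text
time_s: 16.4
ee_pos: [528.4, -228.0, 100.2]
tcp_rot: [-179.9, 0.1, 159.8]
wrist_force: [2.2, -6.8, -1.6]
finger_gap: -0.005
grasp_force: 2.8
```

Call:
jog_arm(increments=[[1,[-0.01,0.1,-0.01],-0.62],[1,[-0.01,0.1,-0.01],-0.63]])

```text
time_s: 16.65
ee_pos: [527.7, -223.1, 99.6]
tcp_rot: [-179.9, 0.1, 149.8]
wrist_force: [0.3, -6.7, -1.7]
finger_gap: 0.001
grasp_force: 2.8
```

Call:
jog_arm(increments=[[1,[0,0.1,-0.02],-0.62],[1,[0.01,0.1,-0.01],-0.63]])

```text
time_s: 16.9
ee_pos: [527.8, -218.2, 99.0]
tcp_rot: [-179.9, 0.1, 139.8]
wrist_force: [-1.0, -7.4, -1.0]
finger_gap: 0.002
grasp_force: 2.8
```

Call:
jog_arm(increments=[[1,[0.02,0.09,-0.01],-0.62],[1,[0.02,0.1,-0.01],-0.63]])

```text
time_s: 17.15
ee_pos: [528.3, -213.3, 98.3]
tcp_rot: [-179.9, 0.0, 129.8]
wrist_force: [-0.7, -7.3, -0.3]
finger_gap: 0.001
grasp_force: 2.8
```

Call:
jog_arm(increments=[[1,[0.04,0.09,-0.02],-0.62],[1,[0.04,0.09,-0.01],-0.63]])

```text
time_s: 17.4
ee_pos: [529.9, -208.5, 97.6]
tcp_rot: [-179.9, 0.0, 119.8]
wrist_force: [-2.6, -5.8, 1.6]
finger_gap: -0.001
grasp_force: 2.8
```

No clear rise yet: the tangential component is steady at about 5.5 N after 2.5 rad. For a well-defined lever arm I'll switch to pushing the ear's tip at a fixed 32 mm, with the finger yaw leading 10°.

```bash
cat >> h.py <<'E'
def tip(phi,z,back=0,lead=10,h=13.3):
    U=lambda a:np.array([np.cos(np.deg2rad(a)),np.sin(np.deg2rad(a))])
    c=A+32*U(phi)+3*U(phi+90)+(h+back)*U(phi-lead+90)
    return np.r_[c,z,phi-lead]
E
python3 - <<'E'
from h import *
rows([531.5,-208.75,97.55,120],[pose(120,24,20,97.5),tip(119,97.5,6),tip(119,97.5,3)]+[tip(t,97.5-3.5*np.deg2rad(119-t),-1) for t in np.arange(119,50,-4)])
E
```

```text
[[1, [-0.17, -0.1, -0.0], 0.0], [1, [-0.29, 0.38, -0.0], -1.38], [1, [0.12, 0.04, -0.0], 0.0], [1, [0.15, 0.05, -0.0], 0.0], [1, [0.07, 0.08, -0.01], -0.5], [1, [0.07, 0.08, -0.01], -0.5], [1, [0.07, 0.07, -0.01], -0.5], [1, [0.08, 0.06, -0.01], -0.5], [1, [0.09, 0.06, -0.01], -0.5], [1, [0.09, 0.06, -0.01], -0.5], [1, [0.09, 0.04, -0.01], -0.5], [1, [0.1, 0.05, -0.01], -0.5], [1, [0.1, 0.03, -0.01], -0.5], [1, [0.1, 0.03, -0.01], -0.5], [1, [0.1, 0.02, -0.01], -0.5], [1, [0.1, 0.01, -0.01], -0.5], [1, [0.11, 0.0, -0.01], -0.5], [1, [0.1, 0.0, -0.01], -0.5], [1, [0.11, -0.01, -0.01], -0.5], [1, [0.1, -0.01, -0.01], -0.5], [1, [0.1, -0.03, -0.01], -0.5]] [566.25, -186.0, 93.3, 40.96]
```

Call:
jog_arm(increments=[[1,[-0.17,-0.1,0],0],[1,[-0.15,0.19,0],-0.69],[1,[-0.14,0.19,0],-0.69],[1,[0.12,0.04,0],0],[1,[0,0,0],0]])

```text
time_s: 18.02
ee_pos: [522.5, -199.4, 97.5]
tcp_rot: [180.0, -0.0, 109.1]
wrist_force: [0.2, 1.0, 0.1]
finger_gap: 0.0
grasp_force: 0.0
```

Call:
jog_arm(increments=[[1,[0.15,0.05,0],0],[1,[0.07,0.08,-0.01],-0.5]])

```text
time_s: 18.27
ee_pos: [527.0, -196.7, 97.1]
tcp_rot: [-179.9, -0.0, 104.9]
wrist_force: [-3.8, -1.8, 2.4]
finger_gap: -0.003
grasp_force: 2.1
```

Call:
jog_arm(increments=[[1,[0.07,0.08,-0.01],-0.5]])

```text
time_s: 18.4
ee_pos: [528.7, -194.8, 96.9]
tcp_rot: [-179.9, -0.0, 100.9]
wrist_force: [-4.0, -3.1, 2.2]
finger_gap: 0.0
grasp_force: 2.0
```

Call:
jog_arm(increments=[[1,[0.07,0.07,-0.01],-0.5]])

```text
time_s: 18.52
ee_pos: [530.5, -193.1, 96.7]
tcp_rot: [-179.9, 0.0, 96.9]
wrist_force: [-2.8, -2.4, 3.4]
finger_gap: 0.001
grasp_force: 2.0
```

Call:
jog_arm(increments=[[1,[0.08,0.06,-0.01],-0.5]])

```text
time_s: 18.65
ee_pos: [532.4, -191.6, 96.5]
tcp_rot: [-179.9, 0.0, 92.9]
wrist_force: [-3.7, -0.2, 2.7]
finger_gap: 0.005
grasp_force: 2.1
```

Call:
jog_arm(increments=[[1,[0.09,0.06,-0.01],-0.5]])

```text
time_s: 18.77
ee_pos: [534.6, -190.0, 96.2]
tcp_rot: [-179.9, 0.0, 88.9]
wrist_force: [-3.6, -1.2, 2.1]
finger_gap: 0.001
grasp_force: 2.1
```

Call:
jog_arm(increments=[[1,[0.09,0.06,-0.01],-0.5]])

```text
time_s: 18.9
ee_pos: [536.9, -188.6, 96.0]
tcp_rot: [-179.9, 0.0, 84.9]
wrist_force: [-3.3, -1.6, 3.2]
finger_gap: -0.001
grasp_force: 2.0
```

Call:
jog_arm(increments=[[1,[0.09,0.04,-0.01],-0.5]])

```text
time_s: 19.02
ee_pos: [539.1, -187.5, 95.8]
tcp_rot: [-179.9, 0.0, 80.9]
wrist_force: [-4.1, -0.7, 3.6]
finger_gap: 0.003
grasp_force: 2.1
```

Call:
jog_arm(increments=[[1,[0.1,0.05,-0.01],-0.5]])

```text
time_s: 19.15
ee_pos: [541.5, -186.2, 95.5]
tcp_rot: [-179.8, 0.0, 76.9]
wrist_force: [-4.4, -1.1, 2.7]
finger_gap: 0.003
grasp_force: 2.1
```

Call:
jog_arm(increments=[[1,[0.1,0.03,-0.01],-0.5]])

```text
time_s: 19.27
ee_pos: [544.0, -185.4, 95.2]
tcp_rot: [-179.8, 0.0, 72.9]
wrist_force: [-4.1, -0.6, 3.1]
finger_gap: 0.003
grasp_force: 2.2
```

Call:
jog_arm(increments=[[1,[0.1,0.03,-0.01],-0.5]])

```text
time_s: 19.4
ee_pos: [546.4, -184.5, 94.9]
tcp_rot: [-179.8, 0.0, 68.9]
wrist_force: [-4.5, -0.9, 3.2]
finger_gap: -0.002
grasp_force: 2.1
```

Call:
jog_arm(increments=[[1,[0.1,0.02,-0.01],-0.5]])

```text
time_s: 19.52
ee_pos: [548.9, -183.9, 94.6]
tcp_rot: [-179.8, 0.0, 64.9]
wrist_force: [-4.3, 0.8, 3.8]
finger_gap: 0.001
grasp_force: 2.2
```

Call:
jog_arm(increments=[[1,[0.1,0.01,-0.01],-0.5]])

```text
time_s: 19.65
ee_pos: [551.3, -183.5, 94.4]
tcp_rot: [-179.8, 0.0, 60.9]
wrist_force: [-4.0, 0.8, 3.7]
finger_gap: 0.002
grasp_force: 2.2
```

Run:
```python
from h import *
o=get_obs();print(o['moment'],o['wrist_force'],o['ee_pos'])
```

```text
[ 0.0578517   0.70066099 -0.03673318] [-3.98887422  0.81050377  3.71567369] [ 551.34030419 -183.49493531   94.37626978]
```

A slight rise (grasp signal 2.05 to 2.2) is showing. Continue in 4° steps.

Call:
jog_arm(increments=[[1,[0.11,0,-0.01],-0.5]])

```text
time_s: 19.77
ee_pos: [554.2, -183.4, 94.2]
tcp_rot: [-179.8, 0.0, 56.9]
wrist_force: [-4.3, 1.3, 4.4]
finger_gap: 0.001
grasp_force: 2.3
```

Call:
jog_arm(increments=[[1,[0.1,0,-0.01],-0.5]])

```text
time_s: 19.9
ee_pos: [556.7, -183.3, 93.9]
tcp_rot: [-179.8, 0.0, 52.9]
wrist_force: [-4.7, 1.4, 2.9]
finger_gap: -0.002
grasp_force: 2.3
```

Call:
jog_arm(increments=[[1,[0.11,-0.01,-0.01],-0.5]])

```text
time_s: 20.02
ee_pos: [559.4, -183.4, 93.7]
tcp_rot: [-179.8, 0.1, 48.9]
wrist_force: [-3.5, 2.2, 2.8]
finger_gap: 0.002
grasp_force: 2.4
```

Call:
jog_arm(increments=[[1,[0.1,-0.01,-0.01],-0.5]])

```text
time_s: 20.15
ee_pos: [561.9, -183.6, 93.4]
tcp_rot: [-179.8, 0.1, 44.9]
wrist_force: [-4.5, 1.6, 3.5]
finger_gap: 0.0
grasp_force: 2.3
```

Call:
jog_arm(increments=[[1,[0.1,-0.03,-0.01],-0.5]])

```text
time_s: 20.27
ee_pos: [564.5, -184.2, 93.2]
tcp_rot: [-179.8, 0.1, 40.9]
wrist_force: [-4.9, 3.3, 4.2]
finger_gap: -0.001
grasp_force: 2.5
```

Run:
```python
from h import *
o=get_obs();print(o['moment'],o['wrist_force'],o['ee_pos'])
rows([566.25,-186,93.3,41],[tip(t,93.1-3.5*np.deg2rad(51-t),-1) for t in np.arange(47,14,-4)])
```

```text
[3.46601827e-01 5.83315868e-01 2.12335317e-05] [-4.86108154  3.29772032  4.22124787] [ 564.53513974 -184.17924519   93.18098536]
[[1, [0.1, -0.03, -0.02], -0.5], [1, [0.1, -0.04, -0.01], -0.5], [1, [0.09, -0.04, -0.01], -0.5], [1, [0.09, -0.05, -0.01], -0.5], [1, [0.09, -0.06, -0.01], -0.5], [1, [0.08, -0.06, -0.01], -0.5], [1, [0.08, -0.07, -0.01], -0.5], [1, [0.07, -0.07, -0.01], -0.5], [1, [0.07, -0.08, -0.01], -0.5]] [585.5, -198.5, 90.8, 5.0]
```

Call:
jog_arm(increments=[[1,[0.1,-0.03,-0.02],-0.5]])

```text
time_s: 20.4
ee_pos: [567.2, -184.8, 92.8]
tcp_rot: [-179.8, 0.1, 36.9]
wrist_force: [-3.0, 3.8, 3.6]
finger_gap: -0.002
grasp_force: 2.5
```

Call:
jog_arm(increments=[[1,[0.1,-0.04,-0.01],-0.5]])

```text
time_s: 20.52
ee_pos: [569.8, -185.7, 92.5]
tcp_rot: [-179.8, 0.1, 32.9]
wrist_force: [-4.2, 2.9, 3.6]
finger_gap: 0.001
grasp_force: 2.5
```

Call:
jog_arm(increments=[[1,[0.09,-0.04,-0.01],-0.5]])

```text
time_s: 20.65
ee_pos: [572.1, -186.7, 92.3]
tcp_rot: [-179.8, 0.1, 28.9]
wrist_force: [-3.9, 4.0, 4.8]
finger_gap: 0.001
grasp_force: 2.5
```

Call:
jog_arm(increments=[[1,[0.09,-0.05,-0.01],-0.5]])

```text
time_s: 20.78
ee_pos: [574.5, -187.8, 92.1]
tcp_rot: [-179.8, 0.0, 24.9]
wrist_force: [-3.0, 3.5, 4.3]
finger_gap: 0.001
grasp_force: 2.6
```

Call:
jog_arm(increments=[[1,[0.09,-0.06,-0.01],-0.5]])

```text
time_s: 20.9
ee_pos: [576.9, -189.3, 91.9]
tcp_rot: [-179.8, 0.0, 20.9]
wrist_force: [-2.4, 4.5, 4.1]
finger_gap: 0.004
grasp_force: 2.6
```

Run:
```python
from h import *
o=get_obs();print(o['moment'],o['wrist_force'],o['ee_pos'],o['grasp_force'])
```

```text
[0.60728766 0.45514304 0.02924931] [-2.39140607  4.53826682  4.12362138] [ 576.88870263 -189.25601124   91.93551796] 2.631048671901226
```

Call:
jog_arm(increments=[[1,[0.08,-0.06,-0.01],-0.5]])

```text
time_s: 21.02
ee_pos: [579.0, -190.7, 91.7]
tcp_rot: [-179.8, 0.0, 16.9]
wrist_force: [-1.7, 4.7, 5.0]
finger_gap: -0.002
grasp_force: 2.7
```

Call:
jog_arm(increments=[[1,[0.08,-0.07,-0.01],-0.5]])

```text
time_s: 21.15
ee_pos: [581.2, -192.3, 91.5]
tcp_rot: [-179.8, 0.0, 12.9]
wrist_force: [-2.0, 5.4, 5.0]
finger_gap: 0.001
grasp_force: 2.7
```

Run:
```python
from h import *
def st():
    o=get_obs();y=np.deg2rad(o['tcp_rot'][2]);n=np.array([-np.sin(y),np.cos(y)])
    c=o['ee_pos'][:2]-13.3*n-A
    print(o['time_s'],'phi',np.rad2deg(np.arctan2(c[1],c[0]))-5.4,np.hypot(*c),'N',o['wrist_force'][:2]@n,'pad',o['grasp_force'])
st()
```

```text
21.15 phi 25.789933491110602 32.276355028822316 N 5.662877293051063 pad 2.659470420330763
```

About 15 N by both the angle and the force estimates. One tiny nudge more, then let go and rise.

Call:
jog_arm(increments=[[1,[0.04,-0.04,0],-0.25],[1,[0,0,0],0]])

```text
time_s: 21.4
ee_pos: [582.0, -192.9, 91.5]
tcp_rot: [-179.8, 0.1, 11.0]
wrist_force: [-3.0, 6.2, 5.5]
finger_gap: 0.0
grasp_force: 2.3
```

Run:
```python
from h import *
o=get_obs();y=np.deg2rad(o['tcp_rot'][2]);n=np.array([-np.sin(y),np.cos(y)])
c=o['ee_pos'][:2]-13.3*n-A
print(o['time_s'],'phi',np.rad2deg(np.arctan2(c[1],c[0]))-5.4,np.hypot(*c),'N',o['wrist_force'][:2]@n,'pad',o['grasp_force'])
```

```text
21.4 phi 24.318928299559403 32.32719889602252 N 6.643034278518226 pad 2.340303137898445
```

Call:
jog_arm(increments=[[1,[-0.05,0.2,0],0],[1,[-0.05,0.25,0],0],[1,[0,0,0.5],0],[1,[0,0,1],0],[1,[0,0,1],0]])

```text
time_s: 22.02
ee_pos: [579.9, -183.7, 155.2]
tcp_rot: [180.0, -0.0, 11.0]
wrist_force: [0.4, -0.3, 0.6]
finger_gap: 0.005
grasp_force: 0.0
```

Call:
jog_arm(increments=[[1,[0,0.3,1],1],[1,[0,0.3,1],1],[1,[0,0.3,1],1],[1,[0,0.3,1],1],[1,[0,0.3,1],1]])

```text
time_s: 22.65
ee_pos: [579.9, -146.0, 280.7]
tcp_rot: [179.9, -0.0, 51.2]
wrist_force: [-0.4, 1.3, 0.8]
finger_gap: -0.002
grasp_force: 0.0
```

Call:
jog_arm(increments=[[1,[0,0.3,1],1],[1,[0,0.3,0.5],1],[1,[0,0,0],1],[1,[0,0,0],1],[1,[0,0,0],0]])

```text
time_s: 23.28
ee_pos: [579.8, -131.2, 317.3]
tcp_rot: [179.9, 0.0, 82.9]
wrist_force: [0.2, -1.0, -0.9]
finger_gap: 0.005
grasp_force: 0.0
```

Run:
```python
from h import *
o,d=wrist();print(o['ee_pos'],o['tcp_rot'],o['wrist_force'])
np.savez('w5.npz',**d);cv2.imwrite('pics/w5.png',d['img'][...,::-1])
```

```text
[ 579.84726548 -131.16548924  317.25147727] [1.79928454e+02 1.90162104e-02 8.28753873e+01] [ 0.1964232  -1.00329474 -0.9375879 ]
```

View pics/w5.png

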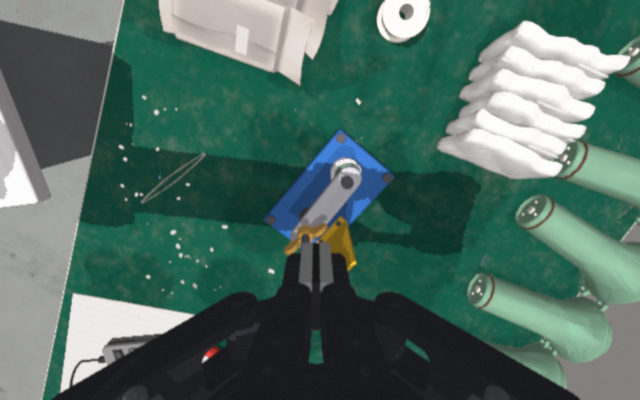

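The final wrist view shows the strap lying over the cap at (345,172) with the screw head at (347,182). The ears run roughly from (290,248) to (325,228), the surroundings look undisturbed, and the gripper is clear. A last number check follows.

Run:
```python
from h import *
d=dict(np.load('w5.npz'));P=cloud(d);hsv=cv2.cvtColor(d['img'],cv2.COLOR_RGB2HSV);v,u=np.mgrid[:400,:640]
p=ray(d,347,181.5,87);r=p-A;print('screw',p,np.hypot(*r),np.rad2deg(np.arctan2(r[1],r[0])))
for n in('w1','w5'):
    e=dict(np.load(n+'.npz'));Q=cloud(e);h=cv2.cvtColor(e['img'],cv2.COLOR_RGB2HSV)
    rr=np.hypot(*(Q[...,:2]-A).transpose(2,0,1));m=(rr>45)&(rr<72)&(h[...,1]<60)&(Q[...,2]>70)&(Q[...,2]<105)
    t=(rr>30)&(rr<120)&(h[...,0]>98)&(h[...,0]<126)&(h[...,1]>100)&(abs(Q[...,2]-16)<6)
    print(n,m.sum(),np.median(Q[m][:,2]),'plate',np.median(Q[t][:,2]))
m=(abs(P[...,2]-81)<6)&(u>300)&(u<370)&(v>160)&(v<250)&(hsv[...,1]<70)&(np.hypot(*(P[...,:2]-A).transpose(2,0,1))>40)
b=cv2.minAreaRect(P[m][:,:2].astype(np.float32));print(m.sum(),b)
for x,y in((290,248),(325,229)):
    p=ray(d,x,y,110.5);r=p-A;print(p,np.hypot(*r),np.rad2deg(np.arctan2(r[1],r[0])))
```

```text
screw [ 615.6 -159.7] 85.87258002412646 46.50991802978602
w1 591 96.10017788247598 plate 17.203568179792683
w5 507 81.90390613852088 plate 17.18014990588199
1067 ((605.8077392578125, -171.391845703125), (65.96421813964844, 29.969533920288086), 45.97549057006836)
[ 537.2 -227.9] 20.181674856165884 -163.00163481263638
[ 582.4 -208.2] 29.34706118165836 28.049518093823004
```

```bash
python3 -c "
from rig import hand_in
print(hand_in())"
```

```text
the job is handed in; nothing more can be done
None
```

I swung the strap home against its stop and tightened the wing nut about 4.1 rad, which puts the foot on the cap at an estimated 15–16 N (the separate estimates ran from 14 to 16 N). The arm is clear, and I handed the job in at about 23 s. The camera read the strap about 2.5° short of the clamp's axis, but I felt a stiff stop and took that as home; the verdict has not been reported.

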